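# Hold a freshly cast hinge leaf in line for its pin

## Robot

A 6-joint arm with a two-finger parallel gripper is mounted at the origin on the work surface. World frame = base frame: x ahead of the robot, y to its left, z up, the work surface at z = 0. Lengths are in m, angles in rad, forces in N, time in s.
With the tool pointing down it reaches from about 0.375 to 0.9 m from the base axis. Payload 3.1 kg.
Tool frame: the origin (TCP) lies midway between the tips of the shut fingers; the grasp point (between the pads) lies 19 mm behind it; x points along the fingers, z is the direction in which the jaws open and shut, and the axes are right-handed (so a half turn about x gives the same grasp; the last joint's range is limited). The gripper opens to 85 mm and grips with 20 to 120 N. Pads are 22 mm wide; open, the fingers measure 114 mm over their backs; the gripper's body (76 mm by 85 mm) begins 54 mm behind the grasp point. The pads swing forward as they close: fully open they stand 13 mm farther back than shut.
Start: joints at [1.171, 0.527, 1.433, -0, 1.181, -0.178], TCP at [0.137, 0.61, 0.231] pointing down, gripper open.
Joint ranges: [-3.08, 3.08], [-0.75, 2.2], [0.22, 2.44], [-1.43, 4.57], [0, 2.65], [-2.85, 2.85]. Speed limits (rad/s): [2.79, 2.79, 3.14, 3.14, 3.14, 3.14].

## Interface

Orientations are given as a unit quaternion [w, x, y, z].
In Python, from bench import sense, snapshot, camera_info, close_job gives the robot as it stands. The module is installed in compiled form; this text tells all that it offers.
- The arm moves only by the shell command python3 -m inch 'ROWS' [FORCE]. ROWS is JSON, a list of rows, each an object with "grip": the closure, from -1 (fully open) to 1 (shut), so that 0 is half open; "travel": the shift along the tool's x, y, z in cm, a list of three; "angular": the turn, a rotation vector about the tool's x, y, z in rad, a list of three. A call has 1 to 10 rows; each row shifts and turns the commanded pose from where the row before left it, along the tool's axes as they then stand; what a row does not reach is not made up. A row lasts 1/12 s, in which the tool goes at most 41.7 mm and 7.16 degrees, less where a joint would pass 70% of its speed; a pose out of reach is approached as far as the arm can. A call with a gripper value outside its range is refused whole. The fingers move at their own pace and stop on an object; FORCE is the grip in N (left out, the last holds). Time passes only in rows, so rows that do not move let the fingers close. It gives the time, the measured TCP pose, the force and the opening at its end, in the units of the state.
- sense(): the state, without advancing time (a new reading comes with each control period).
- snapshot(name): name is "side" or "top"; returns the picture (400x640x3 uint8, red, green, blue); there is no depth.
- camera_info(name): a dict with "fx", "fy", "cx", "cy" (pixels), "T" (4x4, takes a point from camera to world coordinates). Camera axes: x right, y up, looking along -z (the intrinsics and any distortion apply to the point x, -y, -z); pixel columns grow to the right and rows downward; lengths in m; the calibration is good to about 2 mm. A picture is of the moment at which its call begins. camera_info takes no time and is no camera call.
- close_job(): hands the job in, once; it reports no verdict.
The state is a dict: "time": time; "joint_pos": joint angles; "qd": joint speeds; "tau": joint torques, N m; "tool_pos": TCP position; "ee_rot": TCP orientation; "ft_force": force on the tool from outside, world axes, zero at the start; "moment": the same for the moment, N m; "opening": finger opening in m.
Only numpy, scipy, OpenCV 4.12 (cv2) and the standard library are available. Lean on these libraries where they do the work, as an engineer would, in place of code of your own. Each camera call takes 0.05 s, during which the arm holds its last target. There are 200 camera calls.

## Task

An orange resin hinge leaf has been cast for the specimen cabinet: lift it out of the blue open mould, carry it to the white jamb block and lower its knuckle gently between the two steel knuckles until it is seated in the black cradle, with the leaf level and square to the hinge and its plate on the open side, away from the steel leaf. All three knuckle holes must line up so that a colleague can drive the pin; finish while still gripping the leaf and holding it there, and leave the pin and the other things on the bench undisturbed.

Things in the scene. Friction and masses are not known exactly. Their poses are not given: they have to be found in the camera images.
- leaf: orange resin hinge leaf, 40 to 85 g: level plate 61 (x) by 50 (y) by 6 mm with an upright tab (see leaf_tab) on its middle and one knuckle (see leaf_hole) at its +x edge. Origin: middle of the plate's underside, z up. Starts lying level in the mould, same yaw as the mould
- leaf_hole (a point): centre of the hole in the leaf's knuckle, (45, 0, 3) mm in the leaf's frame, same axes. The knuckle is a tube along y: 20 mm outside diameter, 10 mm hole, 24 mm wide (y -12 to 12); it reaches 7 mm below the plate's underside
- leaf_tab (a point): middle of the top of the casting tab, (0, 0, 46) mm in the leaf's frame, same axes. The tab is the part to grip: 12 mm thick along x (its flat faces look along +x and -x), 36 mm wide along y, rising 40 mm above the plate
- mould: blue open casting mould, fixed, block x -48 to 72, y -42 to 42, 24 mm high. Its cavity follows the leaf's outline with 1 to 4 mm of play and carries the plate's underside 14 mm above the bench, so the tab stands 36 mm above the rim. Origin on the bench, within 1.5 mm below the leaf's origin
- jamb: white jamb block with a steel hinge leaf on top, fixed. Origin on the bench straight below the middle of the hinge axis; y along the hinge axis, x from the hinge towards the block. Block and steel leaf: x 14 to 87, y -38 to 38, 78 mm high; foot x -28 to 118, y -50 to 50, 8 mm high. The orange leaf's plate belongs on the -x side in free air, its x axis along the jamb's x
- jamb_hole (a point): middle of the gap on the hinge axis, (0, 0, 75) mm in the jamb's frame, same axes: the leaf's hole centre belongs here. Steel knuckles (20 mm outside, 10 mm hole, along y) at y -36.5 to -15.5 and 15.5 to 36.5 mm; the gap is open from above and -x. Below it a rigid black 45 degree vee stops a 20 mm knuckle lowered from above just when the holes are in line
- pin: brass hinge pin, plain rod 7 mm diameter, 90 mm long, lying along its x in the white pin tray; a colleague will drive it later; origin under its middle; leave alone
- brush: lab brush about 160 mm long lying on the bench along its x, under 30 mm high; leave alone
- amber_bottle: amber reagent bottle, 60 mm diameter, 110 mm high, upright; leave alone
- dropper_bottle: small pale bottle with red cap, 36 mm diameter, 75 mm high, upright; leave alone
- beaker: white open beaker, 70 mm diameter, 85 mm high, upright; leave alone
- specimen_jar: small clear to whitish lidded jar, 54 mm diameter, 60 mm high, upright; leave alone
Things that resemble listed ones, but are neither listed nor needed, are in the scene too. What is shaped like the jamb but purple is not meant. Several things have the shape of the mould; the one meant has the colours described above.

How it is judged:
On the way:
1. the leaf is lifted clear of the mould, in the gripper (z of leaf in the frame of mould above 0.04 m and contact force between leaf and the fingers above 2 N and contact force between leaf and mould below 0.1 N), for 0.2 s.
At the end, for the whole second after the job is handed in: The leaf's knuckle hole lies within 2.5 mm of the hinge axis (across and in height) and within 5 mm of the middle of the gap along it, its axis within 0.09 rad of the hinge axis, the leaf level within 0.1 rad and on the open side, at rest and still gripped by the fingers (over 2 N) (x of leaf_hole in the frame of jamb_hole between -0.0025 and 0.0025 m and z of leaf_hole in the frame of jamb_hole between -0.0025 and 0.0025 m and y of leaf_hole in the frame of jamb_hole between -0.005 and 0.005 m and angle between the y axis of leaf and the y axis of jamb, either way round below 0.09 rad and angle between leaf's own z axis and vertical below 0.1 rad and x of leaf in the frame of jamb below -0.03 m and contact force between leaf and the fingers above 2 N and linear speed of leaf below 0.01 m/s and contact force between leaf and mould below 0.1 N); the arm keeps its last pose, push and grip.
It fails at once if the leaf is forced against the jamb block or its knuckles (over 40 N) (contact force between leaf and jamb above 40 N).
It fails at once if the pin or another bystander is moved by more than 25 mm or tipped (distance of any of pin, brush, amber_bottle, dropper_bottle, beaker, specimen_jar from where it was at the start of the episode above 0.025 m or angle between any of amber_bottle, dropper_bottle, beaker, specimen_jar's own z axis and vertical above 0.3 rad).
It also fails if it takes over 34 s, if anything falls off the work surface, if the arm or the gripper's body presses on something with over 40 N, if the wrist force passes 120 N, or if a joint passes its speed limit or range.

## Working session

There is one attempt and no reset: what is moved stays moved. The work goes in short steps, Python scripts to look and compute and a shell command to move; the robot and the scene stay as the last step left them, time stands still between calls to the robot, and variables do not carry over. Pictures are saved under pics/ and viewed, about 8 in all and at most 12, crops included, and the job is handed in when it is done.

```bash
mkdir -p pics; python3 - <<'E'
from bench import *
import cv2,numpy as np
for n in("top","side"):
    i=snapshot(n);cv2.imwrite(f"pics/{n}0.png",i[...,::-1]);c=camera_info(n)
    print(n,{k:(np.round(v,4).tolist() if k=='T' else v) for k,v in c.items()})
s=sense();print(s)
E
```

```text
top {'fx': 482.3907241557658, 'fy': 482.3907241557658, 'cx': 323.3675090799612, 'cy': 197.32408912507748, 'T': [[-0.0189, 0.9971, -0.074, 0.3921], [-0.9998, -0.0182, 0.0096, 0.0027], [0.0082, 0.0741, 0.9972, 1.6611], [0.0, 0.0, 0.0, 1.0]]}
side {'fx': 437.55487988340485, 'fy': 437.55487988340485, 'cx': 316.33507054599914, 'cy': 204.04717454038206, 'T': [[-0.9956, 0.0683, -0.0647, 0.4679], [-0.0939, -0.6759, 0.7309, 0.8922], [0.0062, 0.7338, 0.6794, 0.88], [0.0, 0.0, 0.0, 1.0]]}
{'time': 0.1, 'joint_pos': array([ 1.17050692e+00,  5.28372352e-01,  1.43379551e+00, -8.48491483e-06,
        1.18142881e+00, -1.78473656e-01]), 'qd': array([-9.40227702e-05, -2.22306177e-03, -1.63820054e-03, -3.95077520e-04,
        5.38149890e-04,  7.10395837e-04]), 'tau': array([-4.71805597e-04, -4.43302882e+01, -1.78586090e+01, -2.68503081e-04,
        3.84036888e-03,  1.75210698e-05]), 'tool_pos': array([0.13719575, 0.60907639, 0.23042522]), 'ee_rot': array([ 0.55164552, -0.44192801,  0.55288916,  0.44124871]), 'ft_force': array([-0.65932059, -0.3384559 , -0.36833152]), 'moment': array([ 0.05628642, -0.00905825,  0.03959401]), 'opening': 0.08531612020964235}
```

View pics/top0.png

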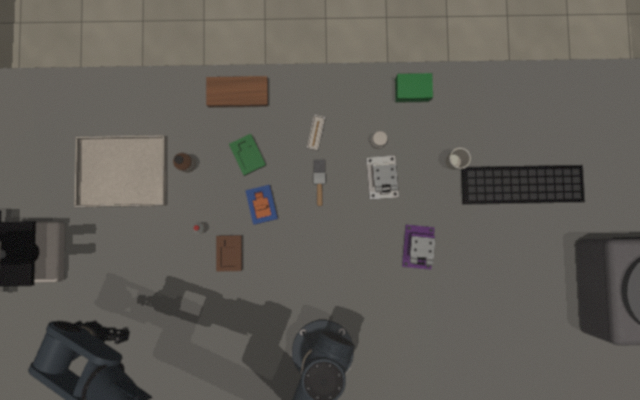

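View pics/side0.png

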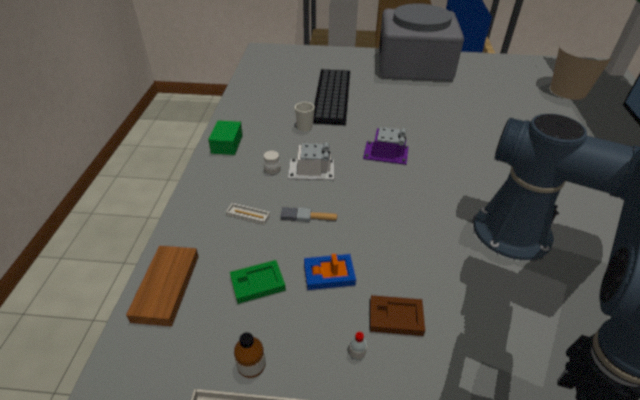

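The top view shows the blue mould with the orange leaf at about (262,205) and the white jamb at about (383,177). The purple decoy is at (420,247). The side view shows the mould at (330,270) and the jamb at (312,160). Next I'll measure them.

```bash
cat > h.py <<'E'
from bench import *
import cv2,numpy as np
def ray(n,u,v):
    c=camera_info(n);T=np.array(c['T']);d=T[:3,:3]@np.array([(u-c['cx'])/c['fx'],-(v-c['cy'])/c['fy'],-1]);return T[:3,3],d
def at(n,u,v,z):
    o,d=ray(n,u,v);return (o+d*(z-o[2])/d[2])[:3]
def px(n,p):
    c=camera_info(n);T=np.array(c['T']);q=T[:3,:3].T@(np.array(p)-T[:3,3]);return c['cx']+c['fx']*q[0]/-q[2],c['cy']+c['fy']*q[1]/q[2]
def tri(u1,u2):
    o1,d1=ray("top",*u1);o2,d2=ray("side",*u2)
    s=np.linalg.lstsq(np.c_[d1,-d2],o2-o1,rcond=None)[0];a=o1+s[0]*d1;b=o2+s[1]*d2;return (a+b)/2,np.linalg.norm(a-b)
def big(m):
    k,l,st,c=cv2.connectedComponentsWithStats(m.astype(np.uint8));return l==1+np.argmax(st[1:,4])
def rect(n,m,z):
    ys,xs=np.nonzero(m);P=np.array([at(n,x,y,z)[:2] for x,y in zip(xs,ys)],np.float32)
    return cv2.minAreaRect(P*1000)
E
python3 - <<'E'
from h import *
for n in("top","side"):
    i=snapshot(n).astype(int);r,g,b=i[...,0],i[...,1],i[...,2]
    hsv=cv2.cvtColor(i.astype(np.uint8),cv2.COLOR_RGB2HSV)
    roi=np.zeros(r.shape,bool)
    if n=="top": roi[180:228,240:285]=1
    else: roi[245:295,295:365]=1
    blue=(b>r+40)&(b>g+20)&roi; orange=(r>b+60)&roi
    m=big(blue|orange); print(n,"mould",rect(n,m,.024),m.sum())
    m2=big(orange);ys,xs=np.nonzero(m2);print("orange",xs.min(),xs.max(),ys.min(),ys.max(),rect(n,m2,.02))
    x0,y0=(235,175) if n=="top" else (290,240)
    j=(355,145) if n=="top" else (275,130)
    a=[cv2.resize(i[q:q+60,p:p+75].astype(np.uint8),None,fx=6,fy=6,interpolation=cv2.INTER_CUBIC) for p,q in((x0,y0),j)]
    cv2.imwrite(f"pics/{n}c.png",np.vstack([x[:,:,::-1] for x in a])[:720] if 0 else cv2.resize(np.hstack(a)[...,::-1],(800,320)))
a,b=cv2.imread("pics/topc.png"),cv2.imread("pics/sidec.png");cv2.imwrite("pics/c.png",cv2.resize(np.vstack([a,b]),(750,600)))
E
```

```text
top mould ((494.2453308105469, 199.1534881591797), (116.10118103027344, 80.48303985595703), 12.49744701385498) 398
orange 254 269 193 216 ((493.6548767089844, 200.3274383544922), (78.6150131225586, 45.972408294677734), 11.994379043579102)
side mould ((495.35479736328125, 206.33584594726562), (121.44801330566406, 104.99844360351562), 12.52119255065918) 1439
orange 313 346 253 277 ((490.6925964355469, 200.75527954101562), (84.4315185546875, 70.91082763671875), 46.78451919555664)
```

View pics/c.png

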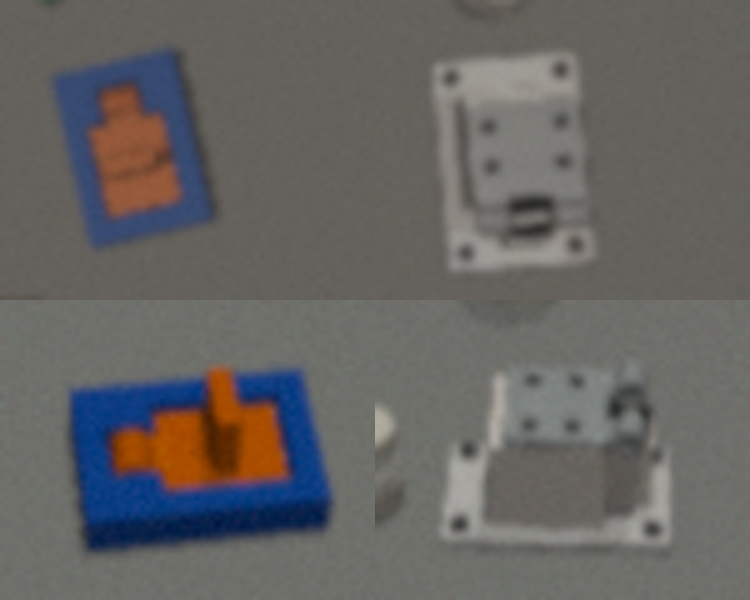

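The crops show the leaf's knuckle pointing up in the image (+x, leaning +y). The jamb's four foot holes are clear in the top view and its hinge is at the bottom, so its x axis is roughly world +x. Next I'll compute poses from these points.

```bash
cat >> h.py <<'E'
E
python3 - <<'E'
from h import *
def pan(n,pts):  # panel px -> image px
    o=(355,145) if n=="top" else (275,130)
    dy=0 if n=="top" else 300
    return [(o[0]+(x-375)/5-.4,o[1]+(y-dy)/5-.4) for x,y in pts]
t=pan("top",[(450,78),(561,70),(575,244),(466,253)])
P=np.array([at("top",*p,.008) for p in t])[:,:2]
c=P.mean(0);ex=(P[0]-P[3]+P[1]-P[2])/2;ey=(P[0]-P[1]+P[3]-P[2])/2
print("holes",P.round(4).tolist(),"c",c,"yaw",np.degrees(np.arctan2(ex[1],ex[0])),np.degrees(np.arctan2(-ey[0],ey[1])),np.linalg.norm(ex),np.linalg.norm(ey))
s=pan("side",[(468,450),(459,523),(652,527)])
print("side holes",[at("side",*p,.008).round(4).tolist() for p in s])
for n,r in(("top",(150,202,362,402)),("side",(143,182,284,340))):
    i=snapshot(n).astype(int);roi=np.zeros(i.shape[:2],bool);roi[r[0]:r[1],r[2]:r[3]]=1
    m=big((i.min(2)>(135 if n=="top" else 165))&roi);print(n,m.sum(),rect(n,m,.008))
# steel leaf holes at z=.078
st=pan("top",[(488,127),(562,121),(563,161),(491,166)]);ss=pan("side",[(533,380),(577,381),(572,433),(530,427)])
print("leafholes top",np.array([at("top",*p,.078) for p in st]).mean(0)); print("side",np.array([at("side",*p,.078) for p in ss]).mean(0))
# tab: top face centre by panel side view (221,372 top) / mould
q=tri((235+135/5-.4,175+163/5-.4),(290+221/5-.4,240+73/5-.4));print("tab tri",q)
for n in("top","side"): print(n,"predict tab top",px(n,(.4825,.1966,.060)))
E
```

```text
holes [[0.6405, -0.1755], [0.6447, -0.2526], [0.5238, -0.2587], [0.5189, -0.1834]] c [ 0.58198786 -0.2175343 ] yaw 3.2912558037042454 3.4074058348553438 0.12149200227838605 0.07628580395069369
side holes [[0.647, -0.2529, 0.008], [0.6426, -0.1765, 0.008], [0.5207, -0.1849, 0.008]]
top 143 ((638.9180297851562, -221.38986206054688), (27.206443786621094, 75.90718841552734), 3.7759768962860107)Traceback (most recent call last):
  File "<stdin>", line 14, in <module>
  File "h.py", line 13, in big
    k,l,st,c=cv2.connectedComponentsWithStats(m.astype(np.uint8));return l==1+np.argmax(st[1:,4])
                                                                              ~~~~~~~~~^^^^^^^^^^
    return _wrapfunc(a, 'argmax', axis=axis, out=out, **kwds)
    return bound(*args, **kwds)
ValueError: attempt to get argmax of an empty sequence
```

```bash
cat >> h.py <<'E'
from scipy.spatial.transform import Rotation as R
def tool():
    s=sense();return np.array(s['tool_pos']),R.from_quat(s['ee_rot'],scalar_first=True)
def go(p,yaw):
    """tool-axis shift (cm, at present attitude) and turn to p with tool z along world yaw (deg, mod 180), x down"""
    t,r=tool();best=None
    for k in(0,180):
        a=np.radians(yaw+k);z=np.array([np.cos(a),np.sin(a),0]);x=np.array([0,0,-1.]);M=R.from_matrix(np.c_[x,np.cross(z,x),z])
        w=(r.inv()*M).as_rotvec()
        if best is None or np.linalg.norm(w)<np.linalg.norm(best):best=w
    print("t",sense()['time'],"shift cm",(r.inv().apply(np.array(p)-t)*100).round(2),"turn",best.round(4),"axes",r.as_matrix().round(3).tolist())
E
python3 - <<'E'
from h import *
q=tri((235+135/5-.4,175+163/5-.4),(290+221/5-.4,240+73/5-.4));print("tab tri",q)
for n in("top","side"): print(n,"predict tab top",px(n,(.4825,.1966,.060)))
go((.4825,.1966,.13),12.3)
E
```

```text
tab tri (array([0.4837823 , 0.19207597, 0.06673895]), np.float64(0.004856624029810956))
top predict tab top (np.float64(260.49565183663503), np.float64(206.98837792616519))
side predict tab top (np.float64(335.1017345509977), np.float64(257.5986142232608))
t 0.3 shift cm [ 10.11 -42.75 -32.67] turn [ 1.1343e+00 -8.0000e-04  3.0000e-04] axes [[-0.0, -0.975, 0.22], [-0.001, 0.22, 0.975], [-1.0, 0.0, -0.001]]
```

```bash
python3 -m inch '[{"grip":-1,"travel":[0,-2.67,-2.04],"angular":[0,0,0]},{"grip":-1,"travel":[0,-2.67,-2.04],"angular":[0,0,0]},{"grip":-1,"travel":[0,-2.67,-2.04],"angular":[0,0,0]},{"grip":-1,"travel":[0,-2.67,-2.04],"angular":[0,0,0]},{"grip":-1,"travel":[0,-2.67,-2.04],"angular":[0,0,0]},{"grip":-1,"travel":[0,-2.67,-2.04],"angular":[0,0,0]},{"grip":-1,"travel":[0,-2.67,-2.04],"angular":[0,0,0]},{"grip":-1,"travel":[0,-2.67,-2.04],"angular":[0,0,0]}]' 40
python3 -m inch '[{"grip":-1,"travel":[0,-2.67,-2.04],"angular":[0,0,0]},{"grip":-1,"travel":[0,-2.67,-2.04],"angular":[0,0,0]},{"grip":-1,"travel":[0,-2.67,-2.04],"angular":[0,0,0]},{"grip":-1,"travel":[0,-2.67,-2.04],"angular":[0,0,0]},{"grip":-1,"travel":[0,-2.67,-2.04],"angular":[0,0,0]},{"grip":-1,"travel":[0,-2.67,-2.04],"angular":[0,0,0]},{"grip":-1,"travel":[0,-2.67,-2.04],"angular":[0,0,0]},{"grip":-1,"travel":[0,-2.67,-2.04],"angular":[0,0,0]}]'
python3 -m inch '[{"grip":-1,"travel":[0,0,0],"angular":[0.1134,0,0]},{"grip":-1,"travel":[0,0,0],"angular":[0.1134,0,0]},{"grip":-1,"travel":[0,0,0],"angular":[0.1134,0,0]},{"grip":-1,"travel":[0,0,0],"angular":[0.1134,0,0]},{"grip":-1,"travel":[0,0,0],"angular":[0.1134,0,0]},{"grip":-1,"travel":[0,0,0],"angular":[0.1134,0,0]},{"grip":-1,"travel":[0,0,0],"angular":[0.1134,0,0]},{"grip":-1,"travel":[0,0,0],"angular":[0.1134,0,0]},{"grip":-1,"travel":[0,0,0],"angular":[0.1134,0,0]},{"grip":-1,"travel":[0,0,0],"angular":[0.1134,0,0]}]'
python3 -c "
from h import *
go((.4825,.1966,.10),12.3);go((.4825,.1966,.027),12.3)"
```

```text
time: 0.97
tool_pos: [0.3107, 0.4022, 0.2315]
ee_rot: [0.552, -0.442, 0.552, 0.442]
ft_force: [0.5, 0.9, -0.3]
opening: 0.0854
time: 1.63
tool_pos: [0.4833, 0.1958, 0.2314]
ee_rot: [0.552, -0.442, 0.552, 0.442]
ft_force: [0.5, 0.6, -0.6]
opening: 0.0858
time: 2.47
tool_pos: [0.4824, 0.1973, 0.2314]
ee_rot: [0.703, -0.074, 0.703, 0.074]
ft_force: [-0.1, 0.0, 0.2]
opening: 0.0854
t 2.4667 shift cm [13.14 -0.07 -0.  ] turn [-0.0053  0.0001  0.    ] axes [[0.0, -0.208, 0.978], [-0.0, 0.978, 0.208], [-1.0, -0.0, 0.0]]
t 2.4667 shift cm [20.44 -0.07 -0.  ] turn [-0.0053  0.0001  0.    ] axes [[0.0, -0.208, 0.978], [-0.0, 0.978, 0.208], [-1.0, -0.0, 0.0]]
```

```bash
python3 -m inch '[{"grip":-1,"travel":[3.3,0,0],"angular":[0,0,0]},{"grip":-1,"travel":[3.3,0,0],"angular":[0,0,0]},{"grip":-1,"travel":[3.3,0,0],"angular":[0,0,0]},{"grip":-1,"travel":[3.3,0,0],"angular":[0,0,0]},{"grip":-1,"travel":[0,0,0],"angular":[0,0,0]}]'
python3 - <<'E'
from h import *
i=snapshot("side")
cv2.imwrite("pics/s1.png",cv2.resize(i[190:300,250:400],None,fx=5,fy=5,interpolation=cv2.INTER_CUBIC)[...,::-1])
E
```

```text
time: 2.88
tool_pos: [0.4782, 0.1964, 0.094]
ee_rot: [0.699, -0.076, 0.707, 0.075]
ft_force: [-1.5, 0.1, 0.3]
opening: 0.0856
```

View pics/s1.png

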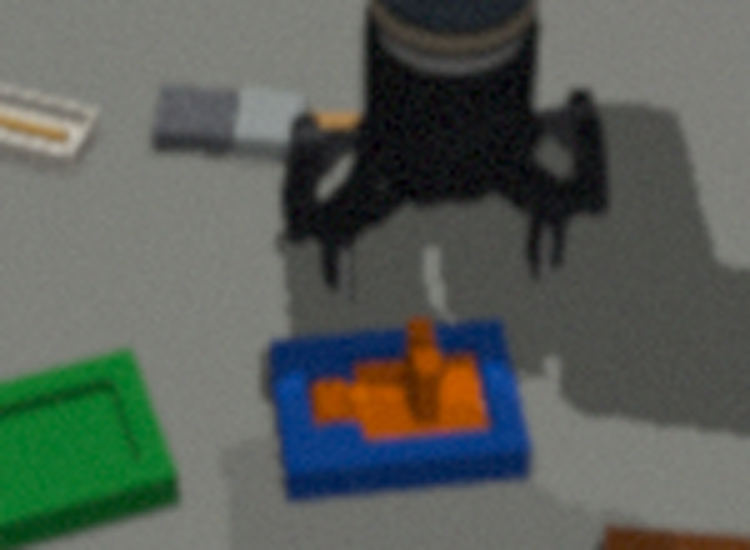

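The fingers straddle the tab: its top is at crop (420,320), i.e. image (334,254), against a prediction of (335,257). So I'll descend.

```bash
python3 -m inch '[{"grip":-1,"travel":[0,0,0],"angular":[-0.005,0,0]},{"grip":-1,"travel":[1.8,0,0],"angular":[0,0,0]},{"grip":-1,"travel":[1.8,0,0],"angular":[0,0,0]},{"grip":-1,"travel":[1.8,0,0],"angular":[0,0,0]},{"grip":-1,"travel":[1.7,0,0],"angular":[0,0,0]},{"grip":-1,"travel":[0,0,0],"angular":[0,0,0]},{"grip":-1,"travel":[0,0,0],"angular":[0,0,0]},{"grip":-1,"travel":[0,0,0],"angular":[0,0,0]}]'
python3 -c "
from h import *
go((.4825,.1966,.027),12.3)"
```

```text
time: 3.6
tool_pos: [0.4841, 0.1977, 0.0304]
ee_rot: [0.704, -0.078, 0.701, 0.078]
ft_force: [-0.0, 0.3, 0.5]
opening: 0.0851
t 3.6 shift cm [ 0.34 -0.07 -0.18] turn [0.0055 0.0041 0.0002] axes [[0.004, -0.218, 0.976], [0.001, 0.976, 0.218], [-1.0, -0.0, 0.004]]
```

```bash
python3 -m inch '[{"grip":-1,"travel":[0.3,-0.05,-0.1],"angular":[0.005,0,0]},{"grip":0.3,"travel":[0,0,0],"angular":[0,0,0]},{"grip":0.6,"travel":[0,0,0],"angular":[0,0,0]},{"grip":1,"travel":[0,0,0],"angular":[0,0,0]},{"grip":1,"travel":[0,0,0],"angular":[0,0,0]},{"grip":1,"travel":[0,0,0],"angular":[0,0,0]},{"grip":1,"travel":[0,0,0],"angular":[0,0,0]},{"grip":1,"travel":[0,0,0],"angular":[0,0,0]},{"grip":1,"travel":[0,0,0],"angular":[0,0,0]},{"grip":1,"travel":[0,0,0],"angular":[0,0,0]}]' 50
python3 -c "
from h import *
go((.4825,.1966,.027),12.3)"
```

```text
time: 4.43
tool_pos: [0.4826, 0.1968, 0.0256]
ee_rot: [0.704, -0.076, 0.702, 0.076]
ft_force: [2.4, 1.1, 0.7]
opening: 0.0115
t 4.4333 shift cm [-0.14 -0.01 -0.02] turn [0.0002 0.0024 0.0001] axes [[0.002, -0.213, 0.977], [0.0, 0.977, 0.213], [-1.0, -0.0, 0.002]]
```

```bash
python3 -m inch '[{"grip":1,"travel":[-0.8,0,0],"angular":[0,0,0]},{"grip":1,"travel":[-1.2,0,0],"angular":[0,0,0]},{"grip":1,"travel":[-1.5,0,0],"angular":[0,0,0]},{"grip":1,"travel":[-2,0,0],"angular":[0,0,0]},{"grip":1,"travel":[-2,0,0],"angular":[0,0,0]},{"grip":1,"travel":[-2.5,0,0],"angular":[0,0,0]},{"grip":1,"travel":[-2.5,0,0],"angular":[0,0,0]},{"grip":1,"travel":[0,0,0],"angular":[0,0,0]},{"grip":1,"travel":[0,0,0],"angular":[0,0,0]},{"grip":1,"travel":[0,0,0],"angular":[0,0,0]}]'
python3 -c "
from h import *
s=sense();print(s['moment'],s['opening'])
y=3.7;a=np.radians(y);j=np.array([.538,-.221]);p=j-.045*np.array([np.cos(a),np.sin(a)]);print(p)
go((*p,.15),y)"
```

```text
time: 5.27
tool_pos: [0.48, 0.1963, 0.1498]
ee_rot: [0.702, -0.076, 0.704, 0.076]
ft_force: [-0.4, -0.9, -1.1]
opening: 0.0112
[-0.02252648 -0.04674678 -0.00242489] 0.01123178631219944
[ 0.4930938  -0.22390395]
t 5.2667 shift cm [ -0.   -41.34  -7.69] turn [ 1.505e-01 -2.700e-03  1.000e-04] axes [[-0.003, -0.213, 0.977], [-0.0, 0.977, 0.213], [-1.0, 0.0, -0.003]]
```

```bash
python3 -m inch '[{"grip":1,"travel":[0,-1.5,-0.28],"angular":[0,0,0]},{"grip":1,"travel":[0,-3,-0.56],"angular":[0,0,0]},{"grip":1,"travel":[0,-3,-0.56],"angular":[0,0,0]},{"grip":1,"travel":[0,-3,-0.56],"angular":[0,0,0]},{"grip":1,"travel":[0,-3,-0.56],"angular":[0,0,0]},{"grip":1,"travel":[0,-3,-0.56],"angular":[0,0,0]},{"grip":1,"travel":[0,-3,-0.56],"angular":[0,0,0]},{"grip":1,"travel":[0,-3,-0.56],"angular":[0,0,0]}]'
python3 -m inch '[{"grip":1,"travel":[0,-3,-0.56],"angular":[0,0,0]},{"grip":1,"travel":[0,-3,-0.56],"angular":[0,0,0]},{"grip":1,"travel":[0,-3,-0.56],"angular":[0,0,0]},{"grip":1,"travel":[0,-3,-0.56],"angular":[0,0,0]},{"grip":1,"travel":[0,-3,-0.56],"angular":[0,0,0]},{"grip":1,"travel":[0,-2.6,-0.5],"angular":[0,0,0]},{"grip":1,"travel":[0,-1.2,-0.2],"angular":[0,0,0]}]'
python3 -m inch '[{"grip":1,"travel":[0,0,0],"angular":[0.075,0,0]},{"grip":1,"travel":[0,0,0],"angular":[0.075,0,0]},{"grip":1,"travel":[0,0,0],"angular":[0,0,0]},{"grip":1,"travel":[0,0,0],"angular":[0,0,0]},{"grip":1,"travel":[0,0,0],"angular":[0,0,0]}]'
python3 - <<'E'
from h import *
go((.4931,-.2239,.15),3.7)
i=snapshot("side");j=snapshot("top");np.savez("v2.npz",s=i,t=j)
a=cv2.resize(i[80:190,260:360],None,fx=5,fy=5,interpolation=cv2.INTER_CUBIC)[:550]
b=cv2.resize(j[150:205,355:410],None,fx=10,fy=10,interpolation=cv2.INTER_CUBIC)
cv2.imwrite("pics/v2.png",cv2.resize(np.hstack([a,b]),(800,419))[...,::-1]); cv2.imwrite("pics/v2s.png",cv2.resize(i[80:180,260:360],None,fx=6,fy=6,interpolation=cv2.INTER_CUBIC)[...,::-1])
E
```

```text
time: 5.93
tool_pos: [0.4866, -0.0332, 0.1486]
ee_rot: [0.701, -0.075, 0.705, 0.077]
ft_force: [0.4, 0.6, -0.9]
opening: 0.0114
time: 6.52
tool_pos: [0.4937, -0.2262, 0.1486]
ee_rot: [0.702, -0.075, 0.704, 0.075]
ft_force: [0.1, 0.3, -1.0]
opening: 0.0113
time: 6.93
tool_pos: [0.4938, -0.2223, 0.1496]
ee_rot: [0.706, -0.023, 0.707, 0.024]
ft_force: [-0.0, 0.5, -0.8]
opening: 0.0115
t 6.9333 shift cm [-0.04 -0.15 -0.08] turn [ 0.0027 -0.0017 -0.0015] axes [[-0.002, -0.067, 0.998], [0.001, 0.998, 0.067], [-1.0, 0.002, -0.002]]
```

View pics/v2.png

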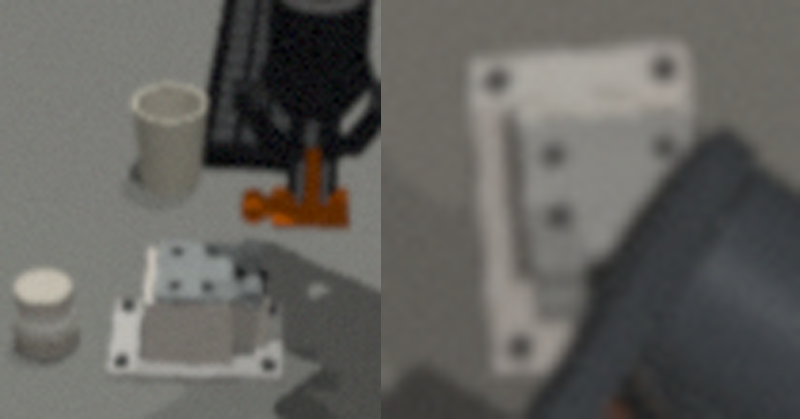

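The side view shows the leaf level and held by its tab, with its knuckle end at crop (256,207). In the top view the arm hides the hinge. I'll take an averaged side close-up with the predicted points overlaid.

```bash
cat >> h.py <<'E'
def frame(o,yaw,p):
    return np.array(o)+R.from_euler('z',yaw,degrees=True).apply(np.array(p)/1000)
def leaf_o():
    t,r=tool();z=r.as_matrix()[:,2];return np.array([t[0],t[1],t[2]-.0116]),np.degrees(np.arctan2(z[1],z[0]))
def overlay(name,box,f,J=(.538,-.221,0),jy=3.7,k=8):
    i=np.mean([snapshot("side").astype(float) for _ in range(k)],0).astype(np.uint8);np.save("last.npy",i)
    x0,y0,x1,y1=box;a=cv2.resize(i[y0:y1,x0:x1],None,fx=f,fy=f,interpolation=cv2.INTER_CUBIC)[...,::-1].copy()
    L,ly=leaf_o()
    for O,yw,pts,c in((J,jy,[(0,36.5,75),(14,38,78),(87,38,78),(-28,50,8),(118,50,8),(-10,36.5,75),(10,36.5,75)],(0,255,0)),(L,ly,[(45,12,3),(35,12,3),(55,12,3),(0,18,46),(-30.5,25,0)],(255,0,0))):
        for p in pts:
            u,v=px("side",frame(O,yw,p));cv2.drawMarker(a,(int(round((u-x0+.5)*f)),int(round((v-y0+.5)*f))),c,cv2.MARKER_CROSS,12,1)
    cv2.imwrite(name,a)
    m=(i[...,0].astype(int)>i[...,2]+60);m[:80]=0;m[:,:300]=0;m[180:]=0;m[:,380:]=0
    ys,xs=np.nonzero(big(m));print("orange x",xs.min(),xs.max(),"y",ys.min(),ys.max(),"pred knuckle px",px("side",frame(L,ly,(45,12,3))))
E
python3 -c "
from h import *
overlay('pics/o1.png',(284,105,364,182),7.5)"
```

```text
orange x 324 350 y 119 138 pred knuckle px (np.float64(325.8244438686191), np.float64(134.9022412592212))
```

View pics/o1.png

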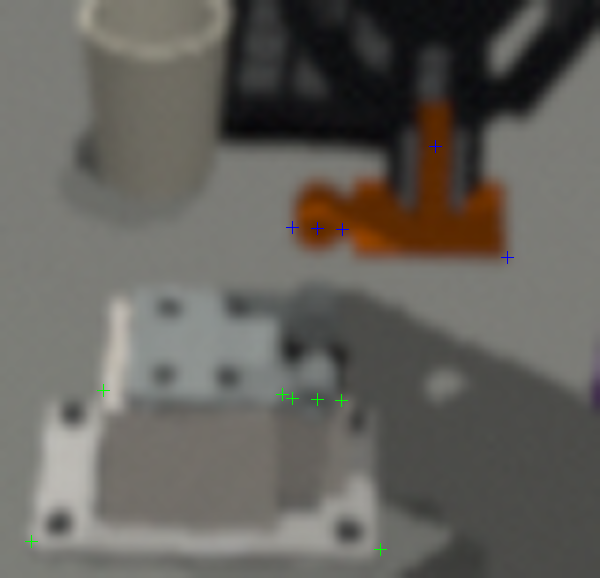

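The overlay agrees with the image to about 1 mm for both jamb and leaf. Foot corners were predicted at (380,549) and (31,541) and seen at about (378,545) and (33,545). The plate corner was predicted at (507,257) and seen at (505,255). I'll lower to just above the knuckles.

```bash
python3 -m inch '[{"grip":1,"travel":[0,-0.1,-0.05],"angular":[0.0025,0,0]},{"grip":1,"travel":[1.5,0,0],"angular":[0,0,0]},{"grip":1,"travel":[1.5,0,0],"angular":[0,0,0]},{"grip":1,"travel":[1,0,0],"angular":[0,0,0]},{"grip":1,"travel":[0.4,0,0],"angular":[0,0,0]},{"grip":1,"travel":[0,0,0],"angular":[0,0,0]},{"grip":1,"travel":[0,0,0],"angular":[0,0,0]},{"grip":1,"travel":[0,0,0],"angular":[0,0,0]},{"grip":1,"travel":[0,0,0],"angular":[0,0,0]}]'
python3 -c "
from h import *
go((.4931,-.2239,.105),3.7)
overlay('pics/o2.png',(284,105,364,182),7.5)
go((.4931,-.2239,.105),3.7)"
```

```text
time: 8.18
tool_pos: [0.4944, -0.2247, 0.107]
ee_rot: [0.707, -0.022, 0.706, 0.022]
ft_force: [0.5, 0.7, -1.1]
opening: 0.0114
t 8.1833 shift cm [ 0.2   0.09 -0.13] turn [-0.002   0.0011  0.001 ] axes [[0.001, -0.063, 0.998], [-0.001, 0.998, 0.063], [-1.0, -0.001, 0.001]]
orange x 323 349 y 132 150 pred knuckle px (np.float64(325.69354428437276), np.float64(146.7609858902655))
t 8.5833 shift cm [ 0.14  0.05 -0.09] turn [-0.002   0.0002  0.0001] axes [[0.0, -0.062, 0.998], [-0.0, 0.998, 0.062], [-1.0, -0.0, 0.0]]
```

View pics/o2.png

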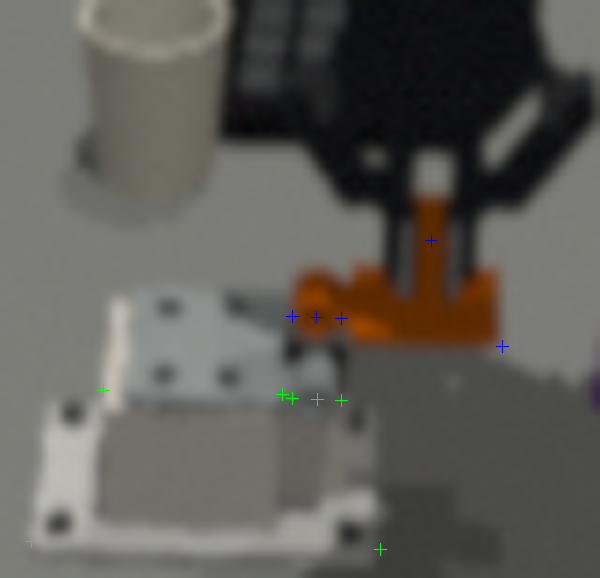

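```bash
python3 -m inch '[{"grip":1,"travel":[0.3,0.05,-0.08],"angular":[-0.002,0,0]},{"grip":1,"travel":[0.3,0,0],"angular":[0,0,0]},{"grip":1,"travel":[0.3,0,0],"angular":[0,0,0]},{"grip":1,"travel":[0.2,0,0],"angular":[0,0,0]},{"grip":1,"travel":[0.2,0,0],"angular":[0,0,0]},{"grip":1,"travel":[0,0,0],"angular":[0,0,0]},{"grip":1,"travel":[0,0,0],"angular":[0,0,0]},{"grip":1,"travel":[0,0,0],"angular":[0,0,0]}]'
python3 -c "
from h import *
go((.4931,-.2239,.0836),3.7);print(sense()['moment'])"
```

```text
time: 9.25
tool_pos: [0.4932, -0.224, 0.0933]
ee_rot: [0.707, -0.023, 0.707, 0.023]
ft_force: [-0.5, 0.4, -1.1]
opening: 0.0115
t 9.25 shift cm [ 0.97  0.01 -0.01] turn [-0.      0.0001  0.0001] axes [[0.0, -0.064, 0.998], [-0.0, 0.998, 0.064], [-1.0, -0.0, 0.0]]
[ 0.01949682 -0.00723791  0.04454515]
```

```bash
python3 -m inch '[{"grip":1,"travel":[0.2,0,0],"angular":[0,0,0]},{"grip":1,"travel":[0.2,0,0],"angular":[0,0,0]},{"grip":1,"travel":[0.15,0,0],"angular":[0,0,0]},{"grip":1,"travel":[0.1,0,0],"angular":[0,0,0]},{"grip":1,"travel":[0,0,0],"angular":[0,0,0]},{"grip":1,"travel":[0,0,0],"angular":[0,0,0]}]'
python3 -m inch '[{"grip":1,"travel":[0.1,0,0],"angular":[0,0,0]},{"grip":1,"travel":[0,0,0],"angular":[0,0,0]},{"grip":1,"travel":[0,0,0],"angular":[0,0,0]}]'
python3 -c "
from h import *
go((.4931,-.2239,.0836),3.7);print(sense()['moment'])"
```

```text
time: 9.75
tool_pos: [0.4931, -0.2239, 0.0867]
ee_rot: [0.707, -0.023, 0.707, 0.023]
ft_force: [0.7, -0.1, -0.5]
opening: 0.0109
time: 10.0
tool_pos: [0.4931, -0.2239, 0.0858]
ee_rot: [0.707, -0.023, 0.707, 0.023]
ft_force: [0.5, -0.2, -0.8]
opening: 0.0114
t 10.0 shift cm [ 0.22  0.   -0.  ] turn [-0.0001 -0.      0.    ] axes [[-0.0, -0.064, 0.998], [-0.0, 0.998, 0.064], [-1.0, -0.0, -0.0]]
[ 0.04314865 -0.00703336 -0.05473389]
```

```bash
S='[{"grip":1,"travel":[0.05,0,0],"angular":[0,0,0]},{"grip":1,"travel":[0,0,0],"angular":[0,0,0]},{"grip":1,"travel":[0,0,0],"angular":[0,0,0]}]' ; unset S
python3 -m inch '[{"grip":1,"travel":[0.08,0,0],"angular":[0,0,0]},{"grip":1,"travel":[0,0,0],"angular":[0,0,0]},{"grip":1,"travel":[0,0,0],"angular":[0,0,0]}]'
python3 -m inch '[{"grip":1,"travel":[0.05,0,0],"angular":[0,0,0]},{"grip":1,"travel":[0,0,0],"angular":[0,0,0]},{"grip":1,"travel":[0,0,0],"angular":[0,0,0]}]'
python3 -m inch '[{"grip":1,"travel":[0.05,0,0],"angular":[0,0,0]},{"grip":1,"travel":[0,0,0],"angular":[0,0,0]},{"grip":1,"travel":[0,0,0],"angular":[0,0,0]}]'
```

```text
time: 10.25
tool_pos: [0.4931, -0.2239, 0.085]
ee_rot: [0.707, -0.023, 0.707, 0.023]
ft_force: [0.7, -0.3, -1.2]
opening: 0.0113
time: 10.5
tool_pos: [0.4931, -0.2239, 0.0845]
ee_rot: [0.707, -0.023, 0.707, 0.023]
ft_force: [-0.3, -1.0, -1.3]
opening: 0.0117
time: 10.75
tool_pos: [0.4933, -0.224, 0.0841]
ee_rot: [0.707, -0.023, 0.707, 0.023]
ft_force: [1.2, -0.7, -0.9]
opening: 0.0114
```

```bash
python3 -m inch '[{"grip":1,"travel":[0.05,0,0],"angular":[0,0,0]},{"grip":1,"travel":[0,0,0],"angular":[0,0,0]},{"grip":1,"travel":[0,0,0],"angular":[0,0,0]}]'
python3 -m inch '[{"grip":1,"travel":[0.05,0,0],"angular":[0,0,0]},{"grip":1,"travel":[0,0,0],"angular":[0,0,0]},{"grip":1,"travel":[0,0,0],"angular":[0,0,0]}]'
```

```text
time: 11.0
tool_pos: [0.4935, -0.2241, 0.0837]
ee_rot: [0.707, -0.023, 0.706, 0.023]
ft_force: [0.1, -0.4, 0.5]
opening: 0.0114
time: 11.25
tool_pos: [0.4937, -0.2242, 0.0833]
ee_rot: [0.707, -0.023, 0.706, 0.022]
ft_force: [1.6, -0.2, 2.5]
opening: 0.0116
```

The knuckle is touching the -x face of the vee, because the tool is drifting towards +x. I'll help it that way.

```bash
python3 -m inch '[{"grip":1,"travel":[0,0,0.05],"angular":[0,0,0]},{"grip":1,"travel":[0,0,0],"angular":[0,0,0]},{"grip":1,"travel":[0,0,0],"angular":[0,0,0]}]'
python3 -m inch '[{"grip":1,"travel":[0.05,0,0],"angular":[0,0,0]},{"grip":1,"travel":[0,0,0],"angular":[0,0,0]},{"grip":1,"travel":[0,0,0],"angular":[0,0,0]}]'
python3 -c "
from h import *
go((.4931,-.2239,.0836),3.7);s=sense();print(s['moment'],s['ft_force'])"
```

```text
time: 11.5
tool_pos: [0.4939, -0.2241, 0.0832]
ee_rot: [0.707, -0.023, 0.707, 0.023]
ft_force: [1.4, 0.8, 2.6]
opening: 0.011
time: 11.75
tool_pos: [0.4942, -0.2242, 0.0828]
ee_rot: [0.707, -0.023, 0.706, 0.022]
ft_force: [2.3, -0.1, 4.6]
opening: 0.0114
t 11.75 shift cm [-0.08  0.03 -0.11] turn [-0.0003  0.0013  0.0008] axes [[0.001, -0.064, 0.998], [-0.001, 0.998, 0.064], [-1.0, -0.001, 0.001]]
[ 0.04752969 -0.46180263 -0.02979882] [ 2.28272311 -0.13934985  4.57090828]
```

```bash
python3 -m inch '[{"grip":1,"travel":[0,0,0.05],"angular":[0,0,0]},{"grip":1,"travel":[0,0,0],"angular":[0,0,0]},{"grip":1,"travel":[0,0,0],"angular":[0,0,0]}]'
python3 -m inch '[{"grip":1,"travel":[0,0,0.05],"angular":[0,0,0]},{"grip":1,"travel":[0,0,0],"angular":[0,0,0]},{"grip":1,"travel":[0,0,0],"angular":[0,0,0]}]'
python3 -c "
from h import *
go((.4931,-.2239,.0836),3.7);s=sense();print(s['moment'],s['ft_force'])"
```

```text
time: 12.0
tool_pos: [0.4943, -0.2241, 0.0827]
ee_rot: [0.707, -0.023, 0.707, 0.023]
ft_force: [1.2, -0.5, 5.2]
opening: 0.0114
time: 12.25
tool_pos: [0.4943, -0.2241, 0.0828]
ee_rot: [0.707, -0.023, 0.707, 0.023]
ft_force: [-1.3, -0.9, 6.4]
opening: 0.0112
t 12.25 shift cm [-0.08  0.03 -0.12] turn [ 0.0001 -0.0006  0.0004] axes [[-0.001, -0.065, 0.998], [-0.0, 0.998, 0.065], [-1.0, -0.0, -0.001]]
[-0.17040332 -0.19261324 -0.08422241] [-1.30100657 -0.88493747  6.37361349]
```

The x force has reversed and x has stopped at 0.4943, with 6 N upward, so the knuckle has settled in the vee. I'll verify with a look.

```bash
python3 -c "
from h import *
overlay('pics/o3.png',(284,105,364,182),7.5,J=(.5389,-.2215,0),k=6)
L,ly=leaf_o();J=np.array([.5389,-.2215,0]);print('hole in jamb mm',(R.from_euler('z',-3.7,degrees=True).apply(frame(L,ly,(45,0,3))-J)*1000).round(1))
s=sense();print(s['ft_force'],s['moment'],s['tool_pos'],np.abs(s['qd']).max())"
```

```text
orange x 323 349 y 139 156 pred knuckle px (np.float64(325.43961972772274), np.float64(153.09097492830386))
hole in jamb mm [ 0.3  0.3 74.2]
[-0.20154905 -1.22217673  6.13886272] [-0.12170831 -0.22630421 -0.0204686 ] [ 0.49430034 -0.22410931  0.08279709] 0.0025608549481475943
```

View pics/o3.png

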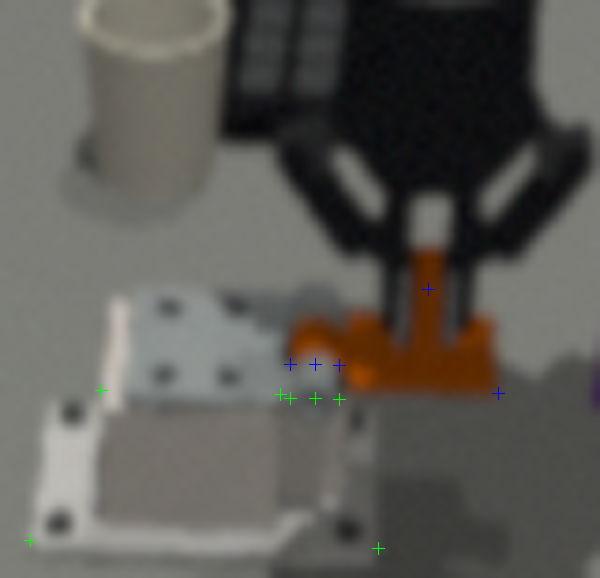

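The picture shows the orange knuckle between the steel ones at crop (315,345), with the plate level on the open side. One small push will confirm it's rigidly stopped.

```bash
python3 -m inch '[{"grip":1,"travel":[0.05,0,0],"angular":[0,0,0]},{"grip":1,"travel":[0,0,0],"angular":[0,0,0]},{"grip":1,"travel":[0,0,0],"angular":[0,0,0]},{"grip":1,"travel":[0,0,0],"angular":[0,0,0]}]'
python3 -c "
from h import *
s=sense();print(s['tool_pos'],s['moment'],s['ft_force'],np.abs(s['qd']).max());go((.4943,-.2241,.0828),3.7)"
```

```text
time: 12.88
tool_pos: [0.4943, -0.2241, 0.0827]
ee_rot: [0.707, -0.023, 0.707, 0.023]
ft_force: [-1.4, 0.1, 9.4]
opening: 0.0112
[ 0.49427517 -0.22410478  0.08269181] [-0.07901417 -0.21328583 -0.06851344] [-1.44057335  0.12249576  9.36113938] 0.0019982841686585237
t 12.8833 shift cm [-0.01  0.    0.  ] turn [ 0.0001 -0.0004  0.0005] axes [[-0.0, -0.065, 0.998], [-0.001, 0.998, 0.065], [-1.0, -0.001, -0.0]]
```

```bash
python3 -c "
from bench import *
print(close_job())"
```

```text
the job is handed in; nothing more can be done
None
```

I lifted the orange leaf out of the blue mould by its tab, carried it to the white jamb and lowered its knuckle between the steel knuckles. It is seated in the cradle and still gripped. I handed the job in at about 12.9 s of the 34 s allowed; no verdict is reported.

**Seating:** The knuckle first touched the -x face of the vee, so I moved it about 1 mm towards +x and it settled. A last 0.5 mm push down moved it only 0.1 mm and raised the upward force from 6 to 9 N, with no sideways movement. The highest force I read was 9.4 N.

**Alignment:**

| Check | Result |
|---|---|
| Hole offset along jamb x | about 0.3 mm |
| Hole offset along jamb y | about 0.3 mm |
| Height offset | about -0.8 mm |
| Yaw against the estimated jamb yaw (3.7°) | under 0.1° |
| Tilt | under 0.1° |

These come from the measured tool pose and the camera-estimated jamb pose, so they assume the leaf did not shift in the grip. The last side picture shows the leaf level, on the open side, between the knuckles.

**Disagreements and limits:**
- **Height:** the leaf stopped 0.8 mm lower than I predicted, probably from the grip-height or calibration estimate.
- **Jamb position:** the top and side cameras put it about 2 mm apart in x. Where the knuckle settled matches the side view.
- **Top view:** the arm hid the hinge, so the final look is from the side camera only.
- **Bystanders:** I saw no contact with any of them, but did not measure their final positions.

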